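# Set the span of a bend-test jig with its knurled wheel

## Task

The two support rollers of the bend-test jig on the bench stand too far apart. With a fingertip, roll the knurled wheel at the end of its spindle until the gap between the rollers has closed so far that each saddle's pointer stands on its long gauge mark on the scale, then take the finger away. Work the wheel only: do not pinch it between the fingers, do not push on the saddles, and leave the jig and the things around it where they stand.

Things in the scene. Friction and masses are not known exactly. Their poses are not given: they have to be found in the camera images.
- jig: Lower half of a bend-test jig, 7.8 kg, loose on the bench: grey base 74 mm wide (x), 280 mm long (y), with steel guide rails, 50 mm high. Origin: centre of its underside, on the bench. Its y axis runs along the spindle towards the wheel. Its +x side (away from the robot) carries a light metal scale strip, 36 to 60 mm from the middle, top 42 mm above the bench.
- wheel: Knurled steel wheel on the spindle's end, 60 mm diameter, 20 mm wide, axis along the jig's y. Origin: its centre, 170 mm along y from the jig's origin, 37 mm above the bench; turns with it. Rolling its top to the jig's +x side closes the saddles, 2 mm each per rad. Needs 1.4 N at the rim (a fingertip pressing 5 N drives it), 3 to 8 rad in all, over several strokes; stays where left.
- saddle_w: Saddle nearer the wheel: dark steel block 78 mm (x) by 32 mm (y) across the rails, 50 to 65 mm above the bench, with a 12 mm steel support roller along x on it (top 75 mm above the bench). Origin: centre of the block's underside, below the roller's axis. Slides along the jig's y, driven by the spindle; not to be pushed by hand.
- saddle_f: Saddle farther from the wheel, like the other; the two move at once in opposite directions, mirrored about the jig's middle.
- pointer_w (a point): The pointer of the saddle nearer the wheel: a dark blade 2 mm wide that reaches out over the inner part of the scale strip, in line with the roller's axis. This point: on the blade near its tip, 50 mm to the jig's +x side of the middle.
- pointer_f (a point): The same point on the pointer of the saddle farther from the wheel.
- mark_w (a point): Gauge mark for the saddle nearer the wheel: a dark line 3 mm wide right across the scale strip, 50 mm from the jig's middle towards the wheel (the other scale lines are thin, short, 10 mm apart). This point: the middle of its width, 50 mm to the jig's +x side. Its axes are the jig's.
- mark_f (a point): The same for the other gauge mark, 50 mm from the jig's middle away from the wheel.
- prism: A loose mortar prism, 40 by 160 (y) by 40 mm, lying on the bench. Origin: centre of its underside. Leave alone.
- nose: The jig's loose upper loading nose, a dark steel block 40 by 70 by 40 mm with a roller on one side and a stub on the other. Origin: centre of its underside. Leave alone.
- ring: A loose steel specimen ring, 96 mm in diameter, 30 mm high. Origin: centre of its underside. Leave alone.

How it is judged:
On the way:
1. the wheel turns under the fingers as the pointers come within 5 mm of their marks (contact force between the fingers and wheel above 0.3 N and angular speed of wheel above 0.05 rad/s and y of pointer_w in the frame of mark_w below 0.005 m), for 0.05 s.
At the end, for the whole second after the job is handed in: Both pointers stand within 2 mm of the middle of their gauge marks, the wheel is at rest, and the jig stands flat within 15 mm of where it was (y of pointer_w in the frame of mark_w between -0.002 and 0.002 m and y of pointer_f in the frame of mark_f between -0.002 and 0.002 m and angular speed of wheel below 0.05 rad/s and distance of jig from where it was at the start of the episode below 0.015 m and angle between jig's own z axis and vertical below 0.05 rad); the robot touches nothing.
It fails at once if the wheel is taken between the fingers (distance between the grasp point and wheel below 0.032 m).
It fails at once if the fingers push a saddle (contact force between the fingers and saddle_w above 3 N or contact force between the fingers and saddle_f above 3 N).
It fails at once if the jig is shoved 15 mm or more, lifted or tipped (distance of jig from where it was at the start of the episode above 0.015 m or angle between jig's own z axis and vertical above 0.1 rad).
It fails at once if a thing standing by is moved 15 mm or more (distance of any of prism, nose, ring from where it was at the start of the episode above 0.015 m).
It also fails if it takes over 61 s, if anything falls off the work surface, if the arm or the gripper's body presses on something with over 40 N, if the wrist force passes 120 N, or if a joint passes its speed limit or range.

## Robot

A 7-joint arm with a two-finger parallel gripper is mounted at the origin on the work surface. World frame = base frame: x ahead of the robot, y to its left, z up, the work surface at z = 0. Lengths are in m, angles in rad, forces in N, time in s.
With the tool pointing down it reaches from about 0.425 to 0.925 m from the base axis. Payload 6.8 kg.
Tool frame: the origin (TCP) lies between the finger pads; the fingertips stand 22 mm ahead of it and the grasp point (between the pads) lies 3 mm ahead of it (bot.tip_reach is the distance from the TCP to the fingertips, in m); z points along the fingers, x is the direction in which the jaws open and shut, and the axes are right-handed (so a half turn about z gives the same grasp; the last joint's range is limited). The gripper opens to 85 mm and grips with 20 to 120 N. Pads are 22 mm wide; open, the fingers measure 114 mm over their backs; the gripper's body (76 mm by 85 mm) begins 54 mm behind the grasp point. The pads swing forward as they close: fully open they stand 13 mm farther back than shut.
Start: joints at [-1.415, 0.477, 0.022, 1.555, -0.011, 1.109, -0.083], TCP at [0.176, 0.652, 0.253] pointing down, gripper open.
Joint ranges: [-2.96, 2.96], [-0.34, 2.1], [-1.41, 1.46], [0.24, 2.44], [-1.37, 4.51], [0.17, 1.92], [-2.96, 2.96]. Speed limits (rad/s): [2.39, 2.39, 3.14, 3.14, 3.14, 3.14, 3.14].

## Interface

Orientations are given as a unit quaternion [w, x, y, z].
In Python, from station import bot gives the robot as it stands.
- The arm moves only by the tool step_arm, never from a script. Its argument "targets" is a list of rows, each a list of 5 numbers: the shift along the tool's x, y, z in mm, then the turn about the tool's z in degrees, then the closure, from 0 (fully open) to 1 (shut). In form: [[dx, dy, dz, spin, jaw], ...]. A call has 1 to 20 rows; each row is the pose to reach, as a shift and turn from the pose commanded when the call began, along the tool's axes at that moment; what a row does not reach only later rows make up. A row lasts 1/12 s, in which the tool goes at most 41.7 mm and 7.16 degrees, less where a joint would pass 70% of its speed; a pose out of reach is approached as far as the arm can. A call with a gripper value outside its range is refused whole. The fingers move at their own pace and stop on an object; "newtons" is the grip in N (left out, the last holds). Time passes only in rows, so rows that repeat a pose let the fingers close. It gives the time, the measured TCP pose, the force and the opening at its end, in the units of the state.
- bot.get_obs(): the state, without advancing time (a new reading comes with each control period).
- bot.read_camera(name): name is "side" or "top" or "wrist"; returns a dict with "frame" (400x640x3 uint8, red, green, blue), "z_map" (400x640 float32, m along the optical axis (not along the pixel's ray), 0 where there is no reading), "fov_y" (degrees; the focal length in pixels is half the picture's height over the tangent of half this angle, whatever the lens; pixels are square), "cx", "cy" (the principal point, pixels), "distortion" ([k1, k2, p1, p2, k3] as OpenCV has them; the pictures are not rectified), "R" (3x3) and "t" (3): a world point X has camera coordinates R X + t. Camera axes: x right, y down, z forward; pixel columns grow to the right and rows downward; lengths in m; the calibration is good to about 2 mm. A picture is of the moment at which its call begins.
- bot.hand_in(): hands the job in, once; it reports no verdict.
The state is a dict: "t": time; "q": joint angles; "joint_vel": joint speeds; "joint_torque": joint torques, N m; "eef_pos": TCP position; "tool_rot": TCP orientation; "contact_force": force on the tool from outside, world axes, zero at the start; "torque": the same for the moment, N m; "gripper_width": opening from 0.0 (shut) to 1.0 (fully open).
Only numpy, scipy, OpenCV 4.12 (cv2) and the standard library are available. Lean on these libraries where they do the work, as an engineer would, in place of code of your own. Each camera call takes 0.05 s, during which the arm holds its last target.

## Working session

There is one attempt and no reset: what is moved stays moved. The work goes in short steps, Python scripts to look and compute and a tool call to move; the robot and the scene stay as the last step left them, time stands still between calls to the robot, and variables do not carry over. Pictures are saved under pics/ and viewed, and the job is handed in when it is done.

Besides the shell and the picture viewer there is one more tool, called after "Request:" as name(argument=value, ...), one argument or row to a line, values as JSON. step_arm: Moves the arm, as the interface text tells. Its arguments: {"type":"object","properties":{"targets":{"type":"array"},"newtons":{"type":"number"}},"required":["targets"]}

```bash
ls; mkdir -p pics; python3 - <<'E'
from station import bot
import cv2,numpy as np
o=bot.get_obs(); print({k:np.round(v,4) for k,v in o.items()}, bot.tip_reach)
for n in ["side","top","wrist"]:
    c=bot.read_camera(n); cv2.imwrite(f"pics/{n}0.png",c["frame"][:,:,::-1]); np.savez(f"/tmp/{n}0.npz",**c)
    print(n,c["fov_y"],c["cx"],c["cy"],c["distortion"],c["R"],c["t"])
E
```

```text
pics
{'t': np.float64(0.0), 'q': array([-1.4151,  0.4778,  0.0223,  1.5565, -0.0115,  1.1093, -0.0831]), 'joint_vel': array([ 0.0009, -0.001 , -0.0007,  0.0001, -0.0035, -0.0012, -0.0001]), 'joint_torque': array([-8.00000e-04, -5.96439e+01,  1.60770e+00, -2.81200e+01,
        1.25000e-02,  9.50000e-03,  0.00000e+00]), 'eef_pos': array([0.1758, 0.6511, 0.2523]), 'tool_rot': array([ 6.000e-04,  7.939e-01,  6.080e-01, -7.000e-04]), 'contact_force': array([-0.7405, -0.5933, -0.0515]), 'torque': array([0.0107, 0.0336, 0.0247]), 'gripper_width': np.float64(0.9999)} 0.022
side 56.985649953334665 322.897753168976 201.16225009739642 [-0.05021326  0.          0.          0.          0.        ] [[ 0.97612381 -0.21685968 -0.01241725]
 [-0.15395999 -0.65041072 -0.74381598]
 [ 0.15322738  0.72796825 -0.66826911]] [-0.54300622  0.08872028  0.72204409]
top 53.64802829174401 323.3286862629868 195.60481412033513 [-0.03131527  0.          0.          0.          0.        ] [[ 0.12193683 -0.99252361  0.00531974]
 [-0.97061805 -0.12036238 -0.20835905]
 [ 0.20744157  0.0202432  -0.97803794]] [-0.10822224  0.54398288  0.69807376]
wrist 59.85257487685291 324.90899569776315 195.2984329940161 [-0.00817457  0.          0.          0.          0.        ] [[ 0.26172208  0.96514108 -0.00205963]
 [ 0.92495926 -0.25021527  0.28608161]
 [ 0.27559376 -0.07677895 -0.95820304]] [-0.67325198 -0.03553899  0.38031016]
```

View pics/side0.png

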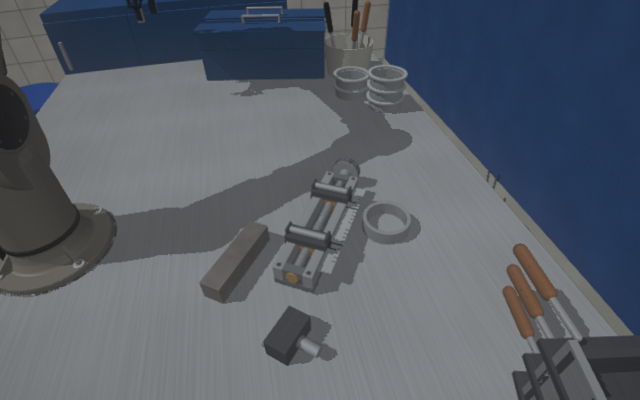

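View pics/top0.png

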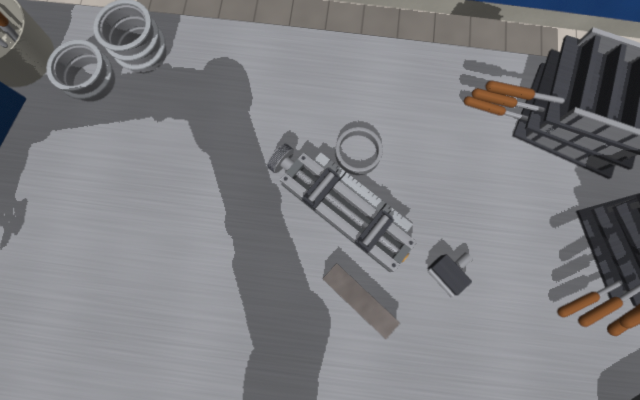

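View pics/wrist0.png

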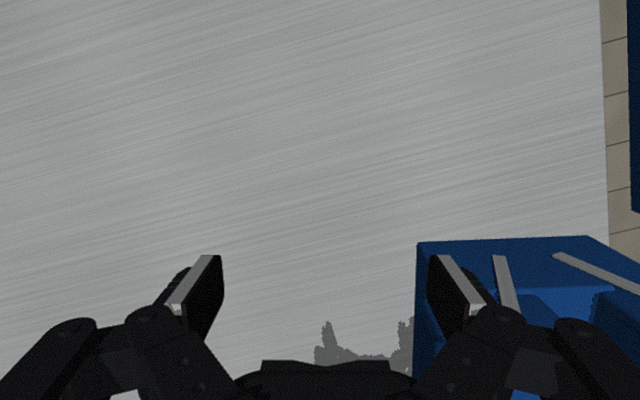

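Side and top views show the jig: wheel near (345,168) side and (282,158) top, with the rollers, scale, ring, prism and nose around it. I'll enlarge and measure.

```bash
cat > h.py <<'E'
import numpy as np,cv2
def K(c):
    f=200/np.tan(np.radians(c["fov_y"])/2); return np.array([[f,0,c["cx"]],[0,f,c["cy"]],[0,0,1.]])
def load(n): 
    d=np.load(n); return {k:d[k] for k in d}
def unp(c,u,v,z=None,plane=None):
    p=cv2.undistortPoints(np.array([[[u,v]]],float),K(c),np.array(c["distortion"],float))[0,0]
    r=np.array([p[0],p[1],1]); R=np.array(c["R"]);t=np.array(c["t"])
    if plane is not None:
        C=-R.T@t; d=R.T@r; return C+d*(plane-C[2])/d[2]
    return R.T@(r*z-t)
def proj(c,X):
    rv=cv2.Rodrigues(np.array(c["R"],float))[0]
    return cv2.projectPoints(np.array(X,float).reshape(-1,1,3),rv,np.array(c["t"],float),K(c),np.array(c["distortion"],float))[0].reshape(-1,2)
def cloud(c):
    z=np.array(c["z_map"]);v,u=np.mgrid[:400,:640]
    p=cv2.undistortPoints(np.stack([u,v],-1).reshape(-1,1,2).astype(float),K(c),np.array(c["distortion"],float)).reshape(400,640,2)
    P=np.dstack([p*z[...,None],z])
    W=(P-np.array(c["t"]))@np.array(c["R"]); W[z<=0]=np.nan; return W
E
python3 - <<'E'
from h import *
for n,(x0,y0,w,h) in dict(top=(255,115,170,170),side=(250,145,170,150)).items():
    c=load(f"/tmp/{n}0.npz"); f=c["frame"][y0:y0+h,x0:x0+w,::-1]
    cv2.imwrite(f"pics/{n}0z.png",cv2.resize(f,None,fx=3.5,fy=3.5,interpolation=cv2.INTER_CUBIC))
    W=cloud(c); 
    m=(W[...,2]>0.03)&(W[...,2]<0.1)
    import cv2 as _
    m[:y0]=0;m[y0+h:]=0;m[:,:x0]=0;m[:,x0+w:]=0
    nl,l,st,ce=cv2.connectedComponentsWithStats(m.astype(np.uint8))
    for i in range(1,nl):
        if st[i,4]>30:
            P=W[l==i]; print(n,st[i],P.min(0).round(3),P.max(0).round(3),P.mean(0).round(3))
            r=cv2.minAreaRect(P[:,:2].astype(np.float32)); print(r)
E
```

```text
top [365 130  17  18  49] [ 0.673 -0.144  0.03 ] [ 0.707 -0.109  0.034] [ 0.692 -0.13   0.031]
((0.6922627091407776, -0.12984198331832886), (0.04691294580698013, 0.012605061754584312), 45.67538070678711)
top [ 267  143  150  129 6547] [ 0.429 -0.225  0.03 ] [0.651 0.078 0.079] [ 0.545 -0.085  0.052]
((0.5515567064285278, -0.07904474437236786), (0.32360053062438965, 0.10045202821493149), 57.63583755493164)
top [361 161  16  11  33] [ 0.618 -0.138  0.03 ] [ 0.642 -0.109  0.033] [ 0.63  -0.125  0.031]
((0.6295257806777954, -0.12314154207706451), (0.008128964342176914, 0.036409761756658554), 37.81769943237305)
top [323 264  37  21 432] [ 0.39  -0.127  0.037] [ 0.429 -0.059  0.043] [ 0.406 -0.088  0.04 ]
((0.3982474207878113, -0.0923452079296112), (0.057635482400655746, 0.03979445993900299), 53.708919525146484)
side [ 273  158   93  127 5832] [ 0.428 -0.228  0.03 ] [0.65  0.072 0.076] [ 0.533 -0.106  0.05 ]
((0.5496084690093994, -0.07958567142486572), (0.32451239228248596, 0.09960716217756271), 57.8507194519043)
side [250 221  17  33 325] [ 0.392 -0.136  0.03 ] [ 0.427 -0.061  0.041] [ 0.407 -0.096  0.038]
((0.41040170192718506, -0.09953606128692627), (0.07498414814472198, 0.03067643567919731), 84.9901123046875)
```

```bash
ls pics
```

```text
side0.png
side0z.png
top0.png
top0z.png
wrist0.png
```

View pics/top0z.png

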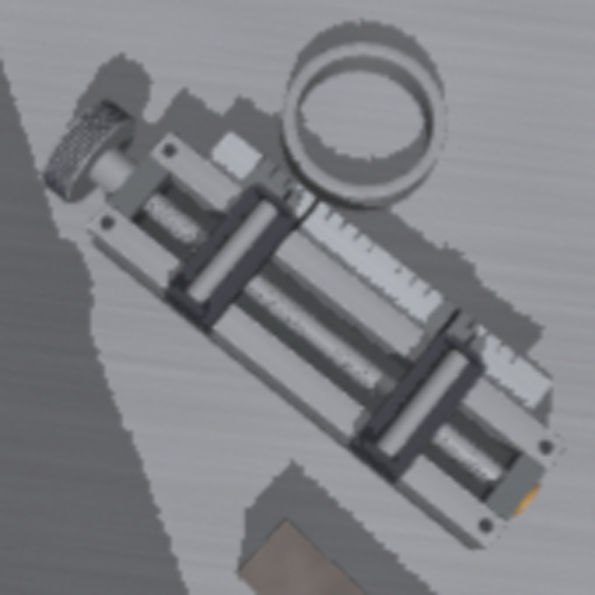

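View pics/side0z.png

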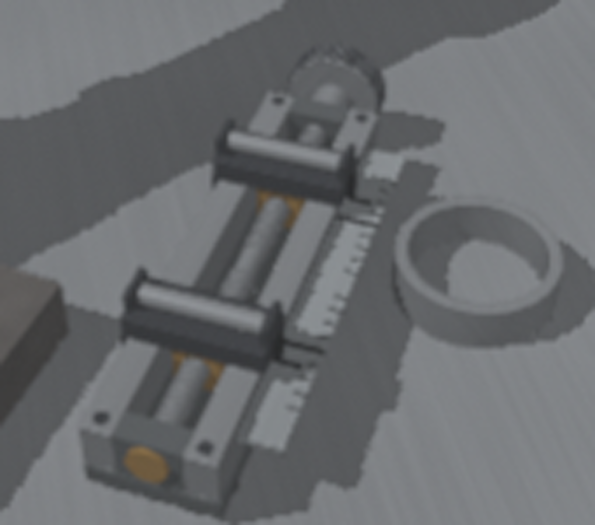

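```bash
python3 - <<'E'
from h import *
for n in ["top","side"]:
    c=load(f"/tmp/{n}0.npz"); W=cloud(c)
    P=W[(W[...,2]>0.044)&(W[...,2]<0.085)&(abs(W[...,0]-0.54)<0.14)&(abs(W[...,1]+0.08)<0.18)]
    for psi in np.radians([-31.5,-32,-32.3,-32.7,-33.2]):
        ax=np.array([np.cos(psi),np.sin(psi)]); ay=np.array([-ax[1],ax[0]])
        r=P[abs(P[:,2]-0.05)<0.003]
        a=r[:,:2]@ax;b=r[:,:2]@ay
        # side edges at segments
        e=[(np.percentile(a[(b>lo)&(b<lo+.05)],1),np.percentile(a[(b>lo)&(b<lo+.05)],99)) for lo in np.quantile(b,[.02,.35,.75])]
        print(n,np.degrees(psi).round(1),np.round(e,4).tolist(),'b',np.percentile(b,[0.5,99.5]).round(4),r[:,2].mean().round(4))
    psi=np.radians(-32.3);ax=np.array([np.cos(psi),np.sin(psi)]); ay=np.array([-ax[1],ax[0]])
    b=P[:,:2]@ay
    print('wheel/all b',np.percentile(b,[0.2,99.8]).round(4))
    r=P[P[:,2]>0.07]; b=r[:,:2]@ay
    print(np.histogram(b,bins=np.arange(-.25,.2,.01)))
E
```

```text
top -31.5 [[0.4638, 0.5352], [0.4648, 0.5364], [0.4667, 0.5377]] b [0.0626 0.3737] 0.0498
top -32.0 [[0.463, 0.5344], [0.4632, 0.5346], [0.4638, 0.5349]] b [0.067 0.378] 0.0498
top -32.3 [[0.4625, 0.5339], [0.4622, 0.5336], [0.4621, 0.5332]] b [0.0696 0.3806] 0.0498
top -32.7 [[0.4619, 0.5332], [0.4608, 0.5321], [0.4598, 0.5308]] b [0.073  0.3841] 0.0498
top -33.2 [[0.4611, 0.5323], [0.459, 0.5305], [0.4568, 0.5278]] b [0.0774 0.3883] 0.0498
wheel/all b [0.068  0.3884]
(array([  0,   0,   0,   0,   0,   0,   0,   0,   0,   0,   0,   0,   0,
         0,   0,   0,   0,   0,   0,   0,   0,   0,   0,   0,   0,   0,
         0,   0,   0,   0,   0,   0,   0,   0,   0,   0,   0,   0,  40,
       225,  23,   0,   0,   0]), array([-2.50000000e-01, -2.40000000e-01, -2.30000000e-01, -2.20000000e-01,
       -2.10000000e-01, -2.00000000e-01, -1.90000000e-01, -1.80000000e-01,
       -1.70000000e-01, -1.60000000e-01, -1.50000000e-01, -1.40000000e-01,
       -1.30000000e-01, -1.20000000e-01, -1.10000000e-01, -1.00000000e-01,
       -9.00000000e-02, -8.00000000e-02, -7.00000000e-02, -6.00000000e-02,

[... 1358 characters left out ...]
       -1.70000000e-01, -1.60000000e-01, -1.50000000e-01, -1.40000000e-01,
       -1.30000000e-01, -1.20000000e-01, -1.10000000e-01, -1.00000000e-01,
       -9.00000000e-02, -8.00000000e-02, -7.00000000e-02, -6.00000000e-02,
       -5.00000000e-02, -4.00000000e-02, -3.00000000e-02, -2.00000000e-02,
       -1.00000000e-02,  2.22044605e-16,  1.00000000e-02,  2.00000000e-02,
        3.00000000e-02,  4.00000000e-02,  5.00000000e-02,  6.00000000e-02,
        7.00000000e-02,  8.00000000e-02,  9.00000000e-02,  1.00000000e-01,
        1.10000000e-01,  1.20000000e-01,  1.30000000e-01,  1.40000000e-01,
        1.50000000e-01,  1.60000000e-01,  1.70000000e-01,  1.80000000e-01,
        1.90000000e-01]))
```

```bash
cat >> h.py <<'E'
PSI=np.radians(-32.25)
AX=np.array([np.cos(PSI),np.sin(PSI),0]); AY=np.array([-AX[1],AX[0],0])
C0=0.4979*AX+0.2083*AY
def jig(P): P=np.asarray(P); d=P-C0; return np.stack([d@AX,d@AY,P[...,2]],-1)
def world(j): j=np.asarray(j,float); return C0+j[...,:1]*AX+j[...,1:2]*AY+j[...,2:]*np.array([0,0,1.])
def rectify(c,zp,x0,x1,y0,y1,s):  # s px per mm ; rows: x from x1 down to x0, cols: y
    ys=np.arange(y0,y1,1/s); xs=np.arange(x1,x0,-1/s)
    X,Y=np.meshgrid(xs,ys,indexing='ij')
    J=np.stack([X,Y,np.full_like(X,zp)],-1).reshape(-1,3)/1000
    J=np.stack([X,Y,np.full_like(X,zp)],-1).reshape(-1,3)/1000
    p=proj(c,world(J)).astype(np.float32).reshape(X.shape+(2,))
    return cv2.remap(c["frame"],p[...,0],p[...,1],cv2.INTER_CUBIC)
E
python3 - <<'E'
from h import *
print(C0, world([0,.17,.067]))
for n in ["top","side"]:
    c=load(f"/tmp/{n}0.npz"); W=jig(cloud(c))
    m=(W[...,2]>0.071)&(W[...,2]<0.09)&(abs(W[...,0])<.04)&(abs(W[...,1])<.14)
    for s in (1,-1):
        P=W[m&(s*W[...,1]>0)]; print(n,P.mean(0).round(4),np.percentile(P[:,1],[2,98]).round(4),len(P))
    m=(W[...,1]>.155)&(W[...,1]<.19)&(abs(W[...,0])<.035)&(W[...,2]>.03); P=W[m]
    print('wheel',P.min(0).round(4),P.max(0).round(4))
    im=rectify(c,42,-45,75,-150,190,2.3); cv2.imwrite(f"pics/{n}_rect0.png",im[:,:,::-1])
E
```

```text
[ 0.53223979 -0.08952156  0.        ] [0.62295425 0.05425217 0.067     ]
top [0.0003 0.0652 0.0743] [0.0562 0.0742] 257
top [ 0.0007 -0.0641  0.0742] [-0.0731 -0.0551] 272
wheel [-0.0306  0.1551  0.0302] [0.0309 0.1809 0.0693]
side [-0.0005  0.0617  0.0734] [0.0534 0.0733] 147
side [-0.0001 -0.0673  0.0734] [-0.0765 -0.056 ] 217
wheel [-0.0307  0.1555  0.031 ] [0.0292 0.1799 0.0675]
```

View pics/top_rect0.png

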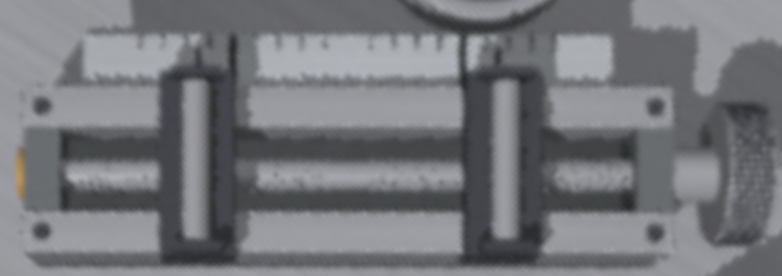

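View pics/side_rect0.png

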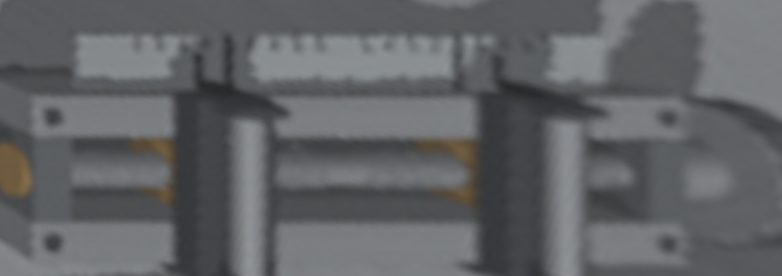

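Request:
step_arm(
  targets=[
    [-456,576,0,17.1,1],
    [-456,576,0,17.1,1],
    [-456,576,0,17.1,1],
    [-456,576,0,17.1,1],
    [-456,576,0,17.1,1],
    [-456,576,0,17.1,1],
    [-456,576,0,17.1,1],
    [-456,576,0,17.1,1],
    [-456,576,0,17.1,1],
    [-456,576,0,17.1,1],
    [-456,576,0,17.1,1],
    [-456,576,0,17.1,1],
    [-456,576,0,17.1,1],
    [-456,576,0,17.1,1],
    [-456,576,0,17.1,1],
    [-456,576,0,17.1,1],
    [-456,576,0,17.1,1],
    [-456,576,0,17.1,1],
    [-456,576,0,17.1,1],
    [-456,576,0,17.1,1],
  ],
  newtons=60,
)

```text
t: 1.82
eef_pos: [0.6135, 0.0592, 0.2528]
tool_rot: [0.0, 0.876, 0.482, -0.0]
contact_force: [0.4, 0.5, -0.6]
gripper_width: -0.001
```

```bash
python3 - <<'E'
from station import bot
from h import *
for n in ["top","wrist"]:
    c=bot.read_camera(n); cv2.imwrite(f"pics/{n}1.png",c["frame"][:,:,::-1]); np.savez(f"/tmp/{n}1.npz",**c)
print(jig(bot.get_obs()["eef_pos"]))
E
```

```text
[-0.01320384  0.17138169  0.25283376]
```

View pics/wrist1.png

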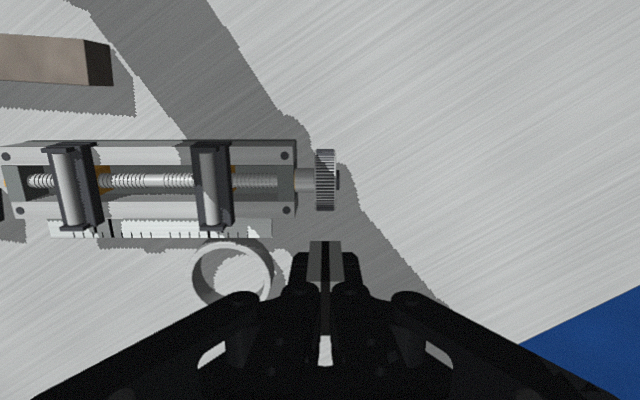

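View pics/top1.png

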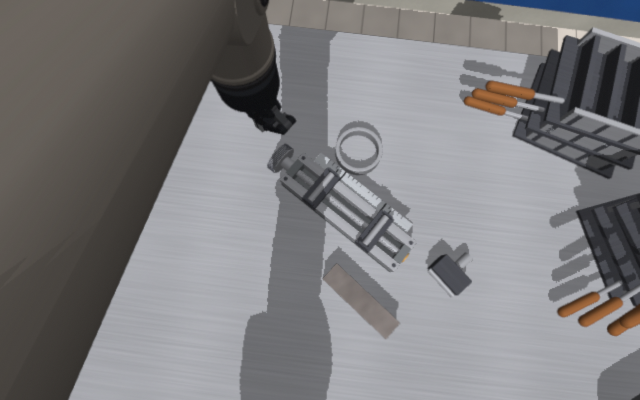

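The wrist view shows wheel at (325,180), fingers shut at (325,265), and scale with far gauge mark at (112,229). Descending towards the wheel top.

Request:
step_arm(
  targets=[
    [-1,0,40,0,1],
    [-1,0,80,0,1],
    [-1,0,120,0,1],
    [-1,0,150,0,1],
    [-1,0,158,0,1],
    [-1,0,162,0,1],
    [-1,0,162,0,1],
    [-1,0,162,0,1],
  ],
)

```text
t: 2.58
eef_pos: [0.6139, 0.0611, 0.0933]
tool_rot: [0.0, 0.875, 0.483, 0.001]
contact_force: [0.4, -0.3, 0.4]
gripper_width: -0.002
```

Request:
step_arm(
  targets=[
    [0,0,2,0,1],
    [0,0,2,0,1],
    [0,0,2,0,1],
  ],
)

```text
t: 2.83
eef_pos: [0.6133, 0.0606, 0.0905]
tool_rot: [0.0, 0.876, 0.483, 0.001]
contact_force: [-0.5, -0.5, 0.6]
gripper_width: 0.002
```

Request:
step_arm(
  targets=[
    [0,0,2,0,1],
    [0,0,2,0,1],
    [0,0,2,0,1],
  ],
)

```text
t: 3.08
eef_pos: [0.6135, 0.0605, 0.0887]
tool_rot: [0.0, 0.876, 0.483, 0.001]
contact_force: [-2.8, 1.1, 8.4]
gripper_width: -0.001
```

Request:
step_arm(
  targets=[
    [0,3,0,0,1],
    [0,6,0,0,1],
    [0,9,0,0,1],
    [0,12,0,0,1],
    [0,15,0,0,1],
    [0,18,0,0,1],
    [0,21,0,0,1],
    [0,24,0,0,1],
    [0,27,0.2,0,1],
    [0,30,0.6,0,1],
  ],
)

```text
t: 3.92
eef_pos: [0.6383, 0.0445, 0.0869]
tool_rot: [-0.0, 0.876, 0.483, 0.0]
contact_force: [-0.1, 0.1, 0.5]
gripper_width: 0.001
```

```bash
python3 - <<'E'
from station import bot
from h import *
for n in ["top","wrist"]:
    c=bot.read_camera(n); cv2.imwrite(f"pics/{n}2.png",c["frame"][:,:,::-1]); np.savez(f"/tmp/{n}2.npz",**c)
    W=jig(cloud(c))
    m=(W[...,2]>0.071)&(W[...,2]<0.09)&(abs(W[...,0])<.03)&(abs(W[...,1])<.11)
    for s in (1,-1):
        P=W[m&(s*W[...,1]>0)]; print(n,P.mean(0).round(4),len(P))
o=bot.get_obs();print(jig(o["eef_pos"]),o["contact_force"])
c=load("/tmp/wrist1.npz");W=jig(cloud(c))
m=(W[...,2]>0.071)&(W[...,2]<0.09)&(abs(W[...,0])<.03)&(abs(W[...,1])<.11)
for s in (1,-1):
        P=W[m&(s*W[...,1]>0)]; print("w1",P.mean(0).round(4),len(P))
E
```

```text
top [-0.0004  0.0633  0.074 ] 185
top [-0.0002 -0.0623  0.0739] 187
wrist [-0.002   0.0644  0.074 ] 3670
wrist [nan nan nan] 0
[0.01867675 0.16957127 0.08656095] [ 1.28419779 -0.54299113  1.7453283 ]
w1 [-0.0015  0.0653  0.0742] 761
w1 [-0.0015 -0.0635  0.0741] 813<stdin>:8: RuntimeWarning: Mean of empty slice.
  ret = um.true_divide(
```

View pics/wrist2.png

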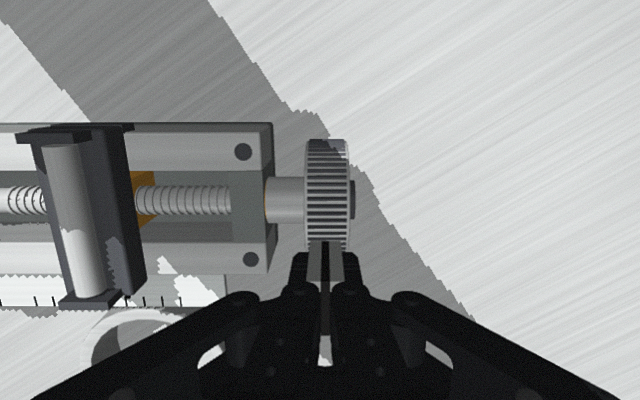

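First stroke worked: roller half-gap ~64.7 → 62.8 mm, jig unmoved. Fingertips seem narrow/rounded, so I'll follow the wheel arc.

Request:
step_arm(
  targets=[
    [0,1,-15,0,1],
    [0,-22,-18,0,1],
    [0,-45,-15,0,1],
    [0,-45,0,0,1],
    [0,-45,3.8,0,1],
    [0,-41,3.8,0,1],
    [0,-37,3.8,0,1],
    [0,-34,2.0,0,1],
    [0,-31,0.5,0,1],
    [0,-28,-0.6,0,1],
    [0,-25,-1.3,0,1],
    [0,-21,-1.8,0,1],
    [0,-17,-1.8,0,1],
    [0,-13,-1.8,0,1],
    [0,-9,-1.3,0,1],
    [0,-6,-0.6,0,1],
    [0,-3,0.5,0,1],
    [0,0,2.0,0,1],
    [0,3,3.8,0,1],
  ],
)

```text
t: 5.6
eef_pos: [0.6427, 0.0414, 0.0838]
tool_rot: [0.001, 0.876, 0.483, 0.001]
contact_force: [1.3, -2.5, 5.3]
gripper_width: -0.001
```

```bash
cat > m.py <<'E'
from station import bot
from h import *
import sys
c=bot.read_camera("top"); k=sys.argv[1]; cv2.imwrite(f"pics/top{k}.png",c["frame"][:,:,::-1]); np.savez(f"/tmp/top{k}.npz",**c)
W=jig(cloud(c))
m=(W[...,2]>0.071)&(W[...,2]<0.09)&(abs(W[...,0])<.03)&(abs(W[...,1])<.11)
y=[]
for s in (1,-1):
    P=W[m&(s*W[...,1]>0)]; y.append(P[:,1].mean()); print(P.mean(0).round(4),len(P))
print('half',(y[0]-y[1])/2)
o=bot.get_obs();print(o["t"],jig(o["eef_pos"]).round(4),o["contact_force"])
E
python3 m.py 3
```

```text
[-0.0005  0.0596  0.0739] 180
[-0.0004 -0.0585  0.0739] 189
half 0.05901907283600771
5.65 [0.024  0.1696 0.0835] [ 2.75967128 -0.78741697  4.89073446]
```

3.8 mm per stroke; repeat twice (offset for the new commanded pose).

Request:
step_arm(
  targets=[
    [0,-2,-19,0,1],
    [0,-25,-22,0,1],
    [0,-48,-19,0,1],
    [0,-48,-4,0,1],
    [0,-48,0,0,1],
    [0,-44,0,0,1],
    [0,-40,0,0,1],
    [0,-37,-1.8,0,1],
    [0,-34,-3.3,0,1],
    [0,-31,-4.4,0,1],
    [0,-28,-5.1,0,1],
    [0,-24,-5.6,0,1],
    [0,-20,-5.6,0,1],
    [0,-16,-5.6,0,1],
    [0,-12,-5.1,0,1],
    [0,-9,-4.4,0,1],
    [0,-6,-3.3,0,1],
    [0,-3,-1.8,0,1],
    [0,0,0,0,1],
  ],
)

```text
t: 7.23
eef_pos: [0.6428, 0.0413, 0.0837]
tool_rot: [0.001, 0.876, 0.483, 0.001]
contact_force: [1.0, -0.1, 6.0]
gripper_width: -0.001
```

```bash
python3 m.py 4
```

```text
[0.0002 0.0556 0.0739] 182
[-0.0004 -0.0546  0.0738] 194
half 0.05511200445720384
7.2833 [0.0242 0.1696 0.0834] [ 2.62543997 -0.64357069  3.81284504]
```

Request:
step_arm(
  targets=[
    [0,-2,-19,0,1],
    [0,-25,-22,0,1],
    [0,-48,-19,0,1],
    [0,-48,-4,0,1],
    [0,-48,0,0,1],
    [0,-44,0,0,1],
    [0,-40,0,0,1],
    [0,-37,-1.8,0,1],
    [0,-34,-3.3,0,1],
    [0,-31,-4.4,0,1],
    [0,-28,-5.1,0,1],
    [0,-24,-5.6,0,1],
    [0,-20,-5.6,0,1],
    [0,-16,-5.6,0,1],
    [0,-12,-5.1,0,1],
    [0,-9,-4.4,0,1],
    [0,-6,-3.3,0,1],
    [0,-3,-1.8,0,1],
    [0,0,0,0,1],
  ],
)

```text
t: 8.87
eef_pos: [0.6428, 0.0412, 0.0837]
tool_rot: [0.001, 0.876, 0.483, 0.001]
contact_force: [1.3, -0.7, 5.4]
gripper_width: 0.001
```

```bash
python3 m.py 5
```

```text
[-0.0001  0.052   0.0741] 183
[-0.     -0.0508  0.074 ] 187
half 0.05138138505857395
8.9167 [0.0242 0.1695 0.0833] [ 3.13055252 -0.20911112  3.86180947]
```

Request:
step_arm(
  targets=[
    [0,0,-15,0,1],
    [0,-40,-20,0,1],
    [0,-45,-60,0,1],
    [0,-45,-100,0,1],
    [0,-45,-140,0,1],
    [0,-45,-165,0,1],
    [-30,-45,-165,0,1],
    [-70,-45,-165,0,1],
    [-110,-45,-165,0,1],
    [-120,-45,-165,0,1],
    [-120,-45,-165,0,1],
    [-120,-45,-165,0,1],
  ],
)

```text
t: 9.92
eef_pos: [0.5385, -0.0355, 0.2478]
tool_rot: [-0.0, 0.876, 0.482, -0.0]
contact_force: [0.9, 1.1, 0.2]
gripper_width: -0.003
```

```bash
python3 - <<'E'
from station import bot
from h import *
for n in ["top","wrist","side"]:
    c=bot.read_camera(n); cv2.imwrite(f"pics/{n}6.png",c["frame"][:,:,::-1]); np.savez(f"/tmp/{n}6.npz",**c)
    im=rectify(c,42,25,70,-90,90,4.4); cv2.imwrite(f"pics/{n}6r.png",im[:,:,::-1])
E
```

```text
(no output)
```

View pics/wrist6.png

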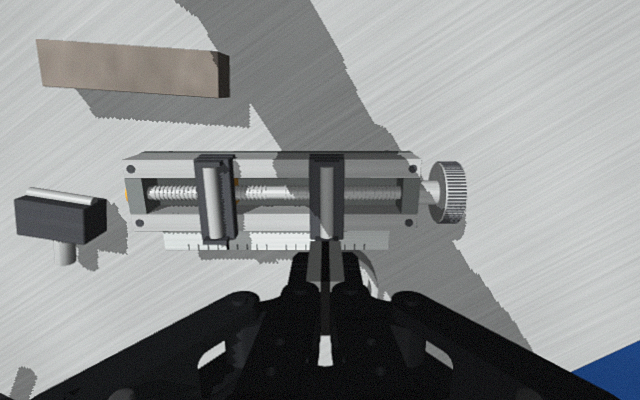

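View pics/wrist6r.png

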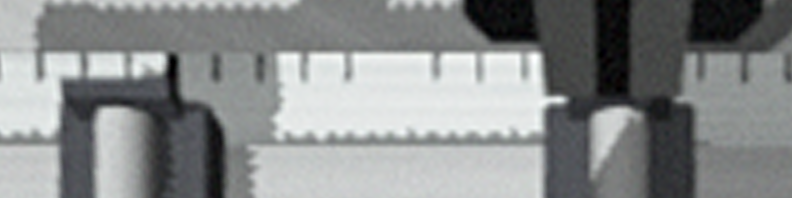

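View pics/top6r.png

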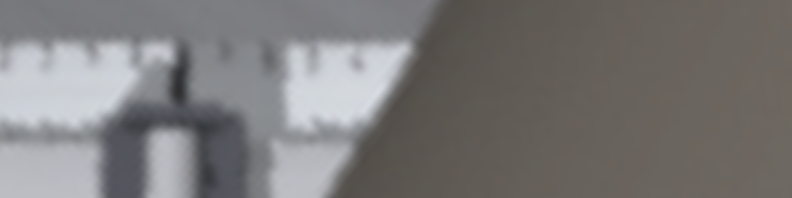

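```bash
python3 - <<'E'
from h import *
for n in ["wrist6","top6","top5"]:
    c=load(f"/tmp/{n}.npz"); print(n,jig(-c["R"].T@c["t"]).round(3), (c["R"]@np.stack([AX,AY,[0,0,1]],1)).round(2).tolist())
c=load("/tmp/top5.npz"); im=rectify(c,42,25,70,-90,90,4.4); cv2.imwrite("pics/top5r.png",im[:,:,::-1])
c=load("/tmp/wrist6.npz"); W=jig(cloud(c))
m=(W[...,2]>0.071)&(W[...,2]<0.09)&(abs(W[...,0])<.03)&(abs(W[...,1])<.11)
for s in (1,-1):
    P=W[m&(s*W[...,1]>0)]; print(P.mean(0).round(4),len(P))
E
```

```text
wrist6 [-0.098  0.049  0.369] [[0.0, 1.0, -0.0], [0.96, -0.0, 0.29], [0.29, -0.0, -0.96]]
top6 [-0.133 -0.044  0.797] [[0.63, -0.77, 0.01], [-0.76, -0.62, -0.21], [0.16, 0.13, -0.98]]
top5 [-0.133 -0.044  0.797] [[0.63, -0.77, 0.01], [-0.76, -0.62, -0.21], [0.16, 0.13, -0.98]]
[-0.0005  0.0502  0.074 ] 802
[-0.0006 -0.0512  0.0741] 738
```

View pics/top5r.png

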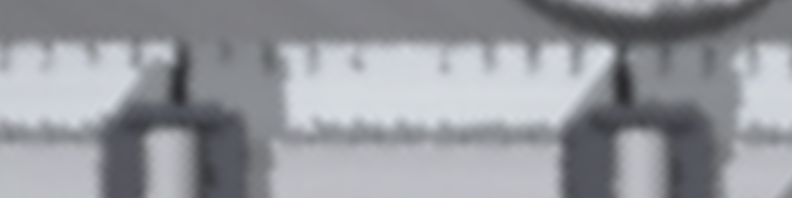

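Request:
step_arm(
  targets=[
    [-10,35,10,0,1],
    [-20,70,20,0,1],
    [-35,105,40,0,1],
    [-50,140,60,0,1],
    [-50,148,80,0,1],
    [-50,148,80,0,1],
    [-50,148,80,0,1],
    [-50,148,80,0,1],
  ],
)

```text
t: 10.73
eef_pos: [0.6376, -0.1542, 0.1681]
tool_rot: [-0.0, 0.875, 0.484, 0.0]
contact_force: [1.1, 0.6, 0.5]
gripper_width: -0.001
```

```bash
python3 - <<'E'
from station import bot
from h import *
for n in ["wrist"]:
    c=bot.read_camera(n); cv2.imwrite(f"pics/{n}7.png",c["frame"][:,:,::-1]); np.savez(f"/tmp/{n}7.npz",**c)
    im=rectify(c,42,25,70,-70,70,5.6); cv2.imwrite(f"pics/{n}7r.png",im[:,:,::-1])
    print(jig(-c["R"].T@c["t"]).round(3))
W=jig(cloud(c))
m=(W[...,2]>0.071)&(W[...,2]<0.09)&(abs(W[...,0])<.03)&(abs(W[...,1])<.11)
for s in (1,-1):
    P=W[m&(s*W[...,1]>0)]; print(P.mean(0).round(4),len(P))
m=(W[...,0]>.045)&(W[...,0]<.053)&(abs(W[...,1])<.08)&(W[...,2]>.0)
for b in np.arange(-.06,.061,.001):
    q=W[m&(abs(W[...,1]-b)<.0005)][:,2]
    if len(q) and abs(abs(b)-.05)<.007: print(b.round(3),np.median(q).round(4),q.max().round(4))
E
```

```text
[0.05  0.    0.289]
[0.015  0.0499 0.0741] 1125
[ 0.0151 -0.0512  0.0742] 1104
-0.057 0.0424 0.043
-0.056 0.0421 0.0432
-0.055 0.0424 0.0438
-0.054 0.0424 0.0432
-0.053 0.0446 0.0452
-0.052 0.0453 0.047
-0.051 0.0434 0.0461
-0.05 0.0427 0.0435
-0.049 0.0422 0.0429
-0.048 0.0426 0.0432
-0.047 0.0423 0.0437
-0.046 0.0424 0.0441
-0.045 0.0421 0.0436
-0.044 0.0424 0.043
0.043 0.0418 0.0431
0.044 0.0421 0.0434
0.045 0.042 0.0436
0.046 0.042 0.0432
0.047 0.0421 0.0434
0.048 0.0428 0.0442
0.049 0.0429 0.0468
0.05 0.0448 0.0466
0.051 0.0454 0.0472
0.052 0.0428 0.0452
0.053 0.0424 0.0443
0.054 0.0422 0.0432
0.055 0.0422 0.0438
0.056 0.0423 0.0431
```

View pics/wrist7.png

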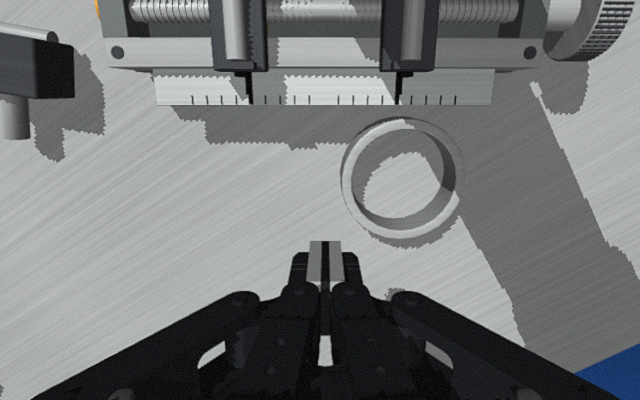

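View pics/wrist7r.png

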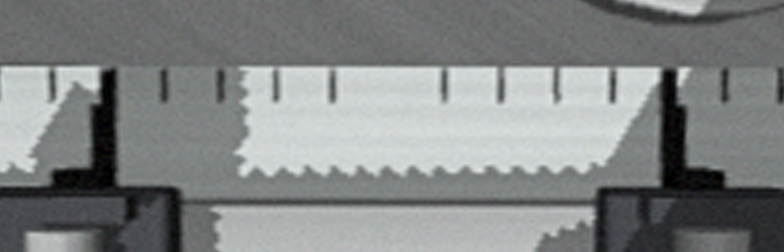

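From the wrist view, both pointers lie ~1.2 mm outside their marks (marks at 108 and 669 px in the rectified strip, blades just outside them). One short final stroke of ~17 mm on the wheel top centres them.

Request:
step_arm(
  targets=[
    [34,-26,0,0,1],
    [68,-52,0,0,1],
    [102,-78,0,0,1],
    [136,-104,0,0,1],
    [170,-131,0,0,1],
    [170,-131,0,0,1],
    [170,-131,30,0,1],
    [170,-131,60,0,1],
    [170,-131,70,0,1],
    [170,-131,70,0,1],
  ],
)

```text
t: 11.62
eef_pos: [0.615, 0.0586, 0.0964]
tool_rot: [-0.001, 0.875, 0.484, -0.002]
contact_force: [-0.3, -0.4, 0.0]
gripper_width: -0.004
```

Request:
step_arm(
  targets=[
    [0,0,7,0,1],
    [0,0,9.4,0,1],
    [0,0,9.4,0,1],
    [0,2.5,9.4,0,1],
    [0,5,9.4,0,1],
    [0,7.5,9.4,0,1],
    [0,10,9.4,0,1],
    [0,12.5,9.4,0,1],
    [0,15,9.4,0,1],
    [0,17,9.4,0,1],
    [0,17,9.4,0,1],
    [0,17,9.4,0,1],
  ],
)

```text
t: 12.62
eef_pos: [0.6319, 0.0484, 0.0887]
tool_rot: [0.0, 0.876, 0.483, 0.001]
contact_force: [0.8, -0.3, 2.8]
gripper_width: -0.001
```

```bash
python3 m.py 8
```

```text
[0.0001 0.0512 0.0741] 182
[ 0.0004 -0.0501  0.0739] 188
half 0.05067692371272689
12.6667 [0.0107 0.1698 0.0887] [ 1.99952893 -1.39238648  2.7894961 ]
```

Request:
step_arm(
  targets=[
    [0,2,0.8,0,1],
    [0,4,1.6,0,1],
    [0,6,2.6,0,1],
    [0,7,3.2,0,1],
    [0,7,3.2,0,1],
  ],
)

```text
t: 13.08
eef_pos: [0.6387, 0.0442, 0.0862]
tool_rot: [0.001, 0.876, 0.483, 0.001]
contact_force: [1.1, -0.4, 7.6]
gripper_width: -0.001
```

```bash
python3 m.py 9
```

```text
[-0.001   0.0506  0.0739] 178
[-0.0001 -0.0494  0.0738] 187
half 0.04997863964598063
13.1333 [0.0187 0.1699 0.0862] [ 1.97480357 -1.4470148   5.68369023]
```

Request:
step_arm(
  targets=[
    [0,4,-6,0,1],
    [0,6,-40,0,1],
    [0,8,-80,0,1],
    [-34,28,-83,0,1],
    [-68,48,-83,0,1],
    [-102,68,-83,0,1],
    [-136,88,-83,0,1],
    [-170,107,-83,0,1],
    [-170,107,-83,0,1],
    [-170,107,-83,0,1],
    [-170,107,-83,0,1],
  ],
)

```text
t: 14.05
eef_pos: [0.6367, -0.1556, 0.1679]
tool_rot: [-0.001, 0.876, 0.483, -0.0]
contact_force: [0.7, 0.6, -0.4]
gripper_width: -0.001
```

```bash
python3 - <<'E'
from station import bot
from h import *
c=bot.read_camera("wrist"); cv2.imwrite("pics/wrist10.png",c["frame"][:,:,::-1])
im=rectify(c,42,25,70,-70,70,5.6); cv2.imwrite("pics/wrist10r.png",im[:,:,::-1])
W=jig(cloud(c))
m=(W[...,2]>0.071)&(W[...,2]<0.09)&(abs(W[...,0])<.03)&(abs(W[...,1])<.11)
for s in (1,-1):
    P=W[m&(s*W[...,1]>0)]; print(P.mean(0).round(4),len(P))
o=bot.get_obs();print(o["t"],o["eef_pos"],o["contact_force"])
E
```

```text
[0.015  0.0488 0.074 ] 1117
[ 0.015  -0.0501  0.0741] 1111
14.1 [ 0.63706845 -0.15428421  0.16779895] [ 1.15949854 -0.01192213 -0.2191833 ]
```

View pics/wrist10r.png

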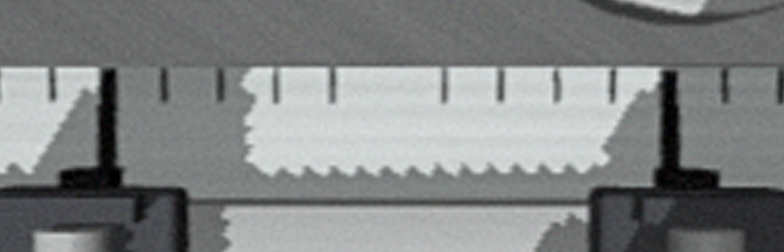

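View pics/wrist10.png

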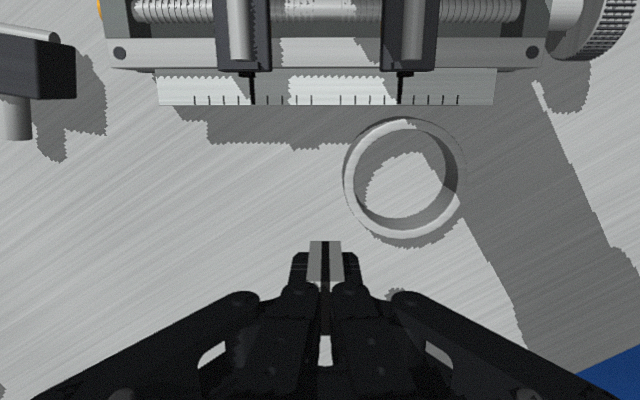

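Both blades now lie on the gauge marks (108 and 669 px), the finger is clear, and the jig and ring are unmoved.

```bash
python3 -c "
from station import bot
print(bot.hand_in())"
```

```text
the job is handed in; nothing more can be done
None
```

I rolled the wheel with the shut fingertips pressed on its top, in four strokes and one short trimming stroke. Then I withdrew the arm and handed the job in at about t = 14 s. The hand-in gave no verdict.

- **Pointers:** in the last wrist picture both blades lie on their long gauge marks. The mean distance of the rollers from the middle is 49.5 mm by the wrist camera and 50.0 mm by the top camera, so the two disagree by about 0.5 mm. Both are within the 2 mm limit.
- **Side offset:** the cameras show a shift of about 0.6 mm in opposite directions for the two rollers. I take this to be calibration error, because the pointers agree with the marks when both are seen in the same picture.
- **Surroundings:** by eye, the jig, ring and nose had not moved between wrist pictures before and after the trimming stroke. The prism is out of view in those, and I did not measure their positions against the start.
- **Forces:** contact forces read between moves stayed below about 9 N, and nothing touched the robot at hand-in.

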